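# Unlatch the coil tote and hold its gate wide

### The job

The grey coil tote on the soldering bench has a swing gate held by two squeeze catches on its front rim, which stay in once squeezed. Squeeze the catch with the two tall round pegs fully in first, then squeeze the catch with the two flat plates fully in, and swing the gate open by its upright post, past its detent, to a right angle with the tote's front. Finish while still gripping the post and holding the gate wide there (it springs back if let go), and leave the solder spool, the fan and the flux jar where they stand.

Things in the scene. Friction and masses are not known exactly. Their poses are not given: they have to be found in the camera images.
- tote: open grey plastic tote, fixed, 180 deep x 245 wide x 100 mm high, coils inside. Origin: on the bench under the gate's hinge axis. y runs along the shut gate from hinge to free edge, x from the front (gate side) into the tote, z up. The front rim flange, x 0 to 30 mm, is 100 mm up. A 100 mm high detent housing stands at y -44 to -66 mm
- gate_hinge (a point): point on the gate's upright hinge axis, 100 mm above the bench
- gate (a joint): gate angle, rad: 0 shut, 1.57 square to the tote's front (pointing along the tote's -x), stop 1.75. Turns anticlockwise from above. A spring pulls it shut (about 2 N at the post when wide); a detent at 0.3 to 0.6 rad takes about 4 N at the post. Let go when wide, it springs back and rests on the detent near 0.9 rad. Each catch blocks it until squeezed
- post_center (a point): grip point, 137 mm above the bench, of the gate's upright round aluminium post: 16 mm diameter, bare from 97 (the gate's top edge) to 157 mm. Shut, it lies 205 mm from the hinge along the tote's y and 8 mm in front (-x) of the hinge axis; it moves with the gate and is a sleeve that turns easily about its own axis. 31 mm free to the nearest catch
- grip_post: the same post; origin at its foot on the gate's top edge, 97 mm above the bench, z up
- peg_catch_center (a point): middle of the catch with two upright black round pegs (10 mm diameter, tops 168 mm up), half-way between them, 136 mm above the bench. Axes as the tote's: the pegs stand apart along y, 52 mm over their outer faces, 32 squeezed; only their part above 118 mm is to be gripped. It sits on the rim flange 55 or 140 mm from the hinge along y, 15 mm inward along x; the other catch has the other place
- peg_catch (a joint): how far each peg of the round-peg catch has been pushed inward, m: 0 out (latched), 0.010 fully squeezed (stop). Both pegs are geared together, move alike, need about 4 N in all and stay where they are left
- plate_catch_center (a point): middle of the catch with two upright flat black plates (each 26 mm along x, 9 mm thick, tops 151 mm above the bench), half-way between its plates, 136 mm above the bench; axes, spacing (52 mm over the outer faces, 32 mm fully squeezed) and possible places as for the peg catch
- plate_catch (a joint): how far each plate of the flat-plate catch has been pushed inward, m: 0 out (latched), 0.010 fully squeezed (stop); behaves as the peg catch
- spool: bystander: solder spool on a black stand, 70 x 85 mm, 75 mm high; origin under its centre
- fan: bystander: black upright bench fan, 40 x 120 mm, 126 mm high; origin under its centre
- flux_jar: bystander: small jar, 52 mm diameter, 45 mm high; origin under its centre

How it is judged:
By the outcome, as a careful person would: the job done as asked, in the order asked, and still so for the second after the job is handed in, while the arm keeps its last pose, push and grip.
It also fails if it takes over 64 s, if anything falls off the work surface, if the arm or the gripper's body presses on something with over 40 N, if the wrist force passes 120 N, or if a joint passes its speed limit or range.

### The arm

A 7-joint arm with a two-finger parallel gripper is mounted at the origin on the work surface. World frame = base frame: x ahead of the robot, y to its left, z up, the work surface at z = 0. Lengths are in m, angles in rad, forces in N, time in s.
With the tool pointing down it reaches from about 0.35 to 0.9 m from the base axis. Payload 7.2 kg.
Tool frame: the origin (TCP) lies at the very end of the fingers, on their centre line; the grasp point (between the pads) lies manip.tcp_to_grasp behind it (manip.tcp_to_grasp is the distance from the TCP to the grasp point, in m); z points along the fingers, y is the line along which they close (so a half turn about z gives the same grasp; the last joint's range is limited). The gripper opens to 85 mm and grips with 20 to 120 N. Pads are 22 mm wide; open, the fingers measure 114 mm over their backs; the gripper's body (76 mm by 85 mm) begins 54 mm behind the grasp point. The pads swing forward as they close: fully open they stand 13 mm farther back than shut.
Start: joints at [-1.248, 0.411, -0.013, 1.596, 0.006, 1.134, -0.082], TCP at [0.238, 0.578, 0.231] pointing down, gripper open.
Joint ranges: [-2.95, 2.95], [-0.29, 1.99], [-1.47, 1.44], [0.14, 2.54], [-1.03, 4.17], [0.13, 1.85], [-2.86, 2.86]. Speed limits (rad/s): [2.39, 2.39, 3.01, 3.01, 3.14, 3.14, 3.14].

### API

Orientations are given as a 3x3 rotation matrix whose columns are the frame's x, y, z axes.
In Python, from station import manip gives the robot as it stands.
- The arm moves only by the tool servo_tool, never from a script. Its argument "motion" is a list of rows, each an object of numbers: "dx", "dy", "dz": the shift along the tool's x, y, z in mm; "ax", "ay", "az": the turn, a rotation vector about the tool's x, y, z in degrees; "claw": the finger opening in mm, from 0 to 85.4. A call has 1 to 8 rows; each row shifts and turns the commanded pose from where the row before left it, along the tool's axes as they then stand; what a row does not reach is not made up. A row lasts 1/8 s, in which the tool goes at most 62.5 mm and 10.7 degrees, less where a joint would pass 70% of its speed; a pose out of reach is approached as far as the arm can. A call with a gripper value outside its range is refused whole. The fingers move at their own pace and stop on an object; "grip_force" is the grip in N (left out, the last holds). Time passes only in rows, so rows that do not move let the fingers close. It gives the time, the measured TCP pose, the force, the opening and the grip force at its end, in the units of the state.
- manip.read_state(): the state, without advancing time (a new reading comes with each control period).
- manip.snapshot(name): name is "scene" or "top" or "wrist"; returns the picture (420x560x3 uint8, blue, green, red); there is no depth.
- manip.calibration(name): a dict with "intrinsics" (3x3 intrinsics, pixels), "rvec" (rotation vector, rad) and "tvec" (3), from world to camera coordinates, as OpenCV has them. Camera axes: x right, y down, z forward; pixel columns grow to the right and rows downward; lengths in m; the calibration is good to about 2 mm. A picture is of the moment at which its call begins: read the wrist's pose just before it. calibration takes no time and is no camera call; for the wrist camera it gives the pose at the moment of the call.
- manip.close_job(): hands the job in; it is judged then, once.
The state is a dict: "time_s": time; "qpos": joint angles; "joint_vel": joint speeds; "joint_efforts": joint torques, N m; "ee_pos": TCP position; "ee_rot": TCP orientation; "contact_force": force on the tool from outside, world axes, zero at the start; "torque": the same for the moment, N m; "grip_width": finger opening in m; "grip_force": force on a finger pad.
Only numpy, scipy, OpenCV 4.12 (cv2) and the standard library are available. Lean on these libraries where they do the work, as an engineer would, in place of code of your own. Each camera call takes 0.05 s, during which the arm holds its last target. There are 200 camera calls.

## Working session

There is one attempt and no reset: what is moved stays moved. The work goes in short steps, Python scripts to look and compute and a tool call to move; the robot and the scene stay as the last step left them, time stands still between calls to the robot, and variables do not carry over. Pictures are saved under pics/ and viewed, at most 10 in all, crops included, and the job is handed in when it is done.

Besides the shell and the picture viewer there is one more tool, called after ">>>" as name(argument=value, ...), one argument or row to a line, values as JSON. servo_tool: Moves the arm, as the interface text tells. Its arguments: {"type":"object","properties":{"motion":{"type":"array"},"grip_force":{"type":"number"}},"required":["motion"]}

```bash
mkdir -p pics; ls; python3 - <<'E'
from station import manip
import cv2,numpy as np
s=manip.read_state()
print(s['time_s'],s['ee_pos'],np.round(s['ee_rot'],3).tolist(),s['grip_width'],manip.tcp_to_grasp)
for n in ("scene","top"):
    im=manip.snapshot(n); cv2.imwrite(f"pics/{n}0.png",im)
    c=manip.calibration(n); R=cv2.Rodrigues(np.array(c['rvec']))[0]
    print(n,np.round(c['intrinsics'],1).tolist(),(-R.T@np.array(c['tvec']).ravel()).round(3),R.round(2).tolist())
E
```

```text
pics
0.0 [0.23791188 0.57739265 0.23045296] [[-0.925, 0.381, -0.001], [0.381, 0.925, -0.002], [-0.0, -0.002, -1.0]] 0.08532541460438552 0.0187
scene [[382.1, 0.0, 278.7], [0.0, 382.1, 214.9], [0.0, 0.0, 1.0]] [1.147 0.115 0.752] [[-0.15, 0.99, 0.02], [0.75, 0.13, -0.65], [-0.65, -0.09, -0.76]]
top [[494.7, 0.0, 284.6], [0.0, 494.7, 217.3], [0.0, 0.0, 1.0]] [0.386 0.01  1.401] [[-0.02, -1.0, 0.0], [-0.99, 0.02, -0.12], [0.12, -0.0, -0.99]]
```

View pics/scene0.png

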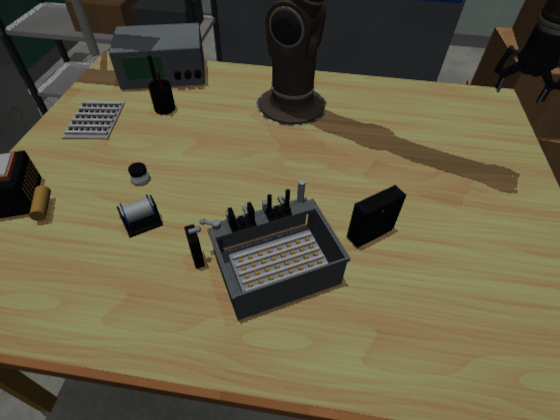

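View pics/top0.png

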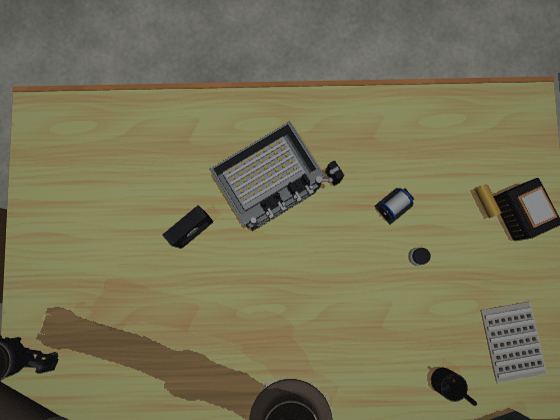

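The tote front faces the robot, with the post at its left end (top view about 252,222), the hinge and detent housing at the right (about 322,180), and the fan to the left at (188,227). I'll zoom in on both views.

```bash
python3 - <<'E'
import cv2,numpy as np
a=cv2.imread('pics/top0.png')[115:240,200:350]; b=cv2.imread('pics/scene0.png')[170:270,180:320]
a=cv2.resize(a,None,fx=4.8,fy=4.8,interpolation=cv2.INTER_CUBIC); a=np.clip(a*1.6,0,255).astype(np.uint8)
cv2.imwrite('pics/topc.png',a)
b=cv2.resize(b,None,fx=5.6,fy=5.6,interpolation=cv2.INTER_CUBIC);b=np.clip(b*1.6,0,255).astype(np.uint8)
cv2.imwrite('pics/scenec.png',b)
E
```

```text
(no output)
```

View pics/topc.png

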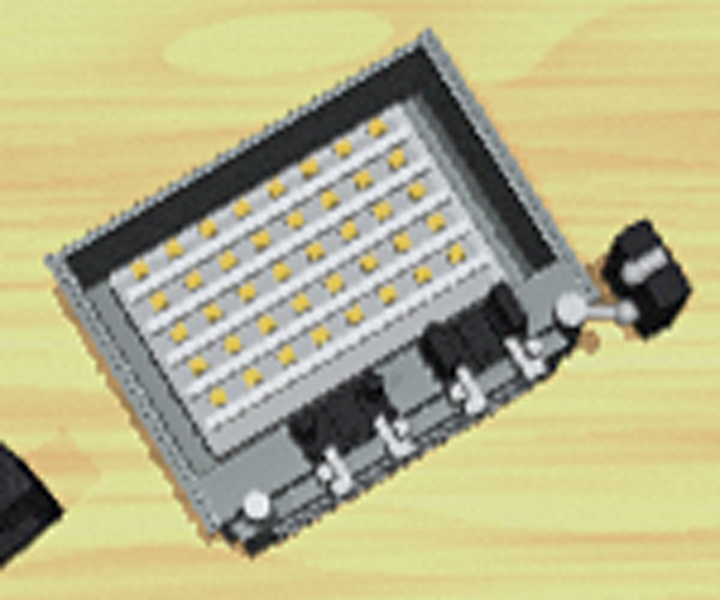

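View pics/scenec.png

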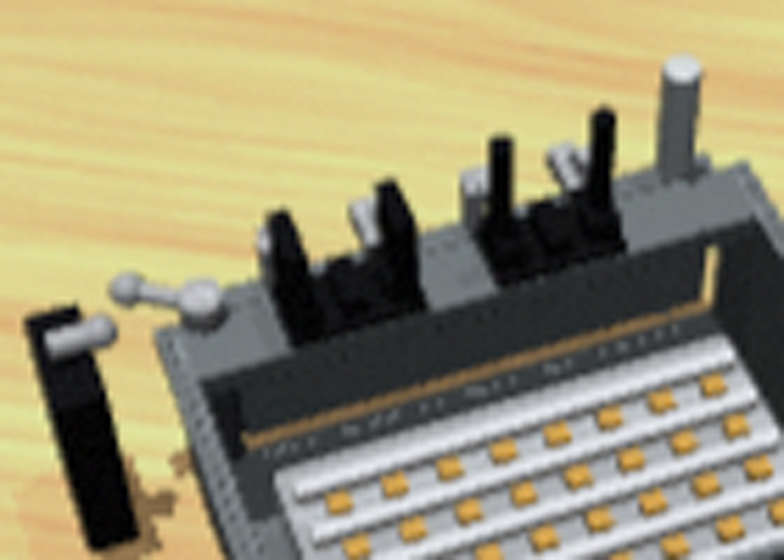

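The crop shows the peg catch beside the post (y=140) and the plate catch near the hinge (y=55). The post top is at (257,503) in the top crop and (682,70) in the scene crop. Next I work out their positions.

```bash
cat > h.py <<'E'
from station import manip
import cv2,numpy as np
def ray(n,uv,c=None):
    c=c or manip.calibration(n); R=cv2.Rodrigues(np.array(c['rvec']))[0]
    d=R.T@np.linalg.inv(c['intrinsics'])@np.array([*uv,1.]); o=-R.T@np.array(c['tvec']).ravel()
    return o,d
def onz(n,uv,z,c=None):
    o,d=ray(n,uv,c); return o+d*(z-o[2])/d[2]
E
python3 - <<'E'
from h import *
T=lambda u,v:(200+(u+.5)/4.8-.5,115+(v+.5)/4.8-.5)
S=lambda u,v:(180+(u+.5)/5.6-.5,170+(v+.5)/5.6-.5)
p=lambda l,x:print(l,x.round(4))
p('post top',onz('top',T(257,503),.157));p('post sc',onz('scene',S(682,70),.157))
p('peg1 sc',onz('scene',S(602,115),.168));p('peg2 sc',onz('scene',S(500,143),.168))
p('pl1 sc',onz('scene',S(390,188),.151));p('pl2 sc',onz('scene',S(280,218),.151))
a=onz('top',T(50,258),.1);b=onz('top',T(430,32),.1);c=onz('top',T(212,540),.1)
p('BL',a);p('BR',b);p('FL',c);p('hinge.105',onz('top',T(571,308),.11));p('hinge sc',onz('scene',S(203,300),.11))
d=a-b;print('y dir deg',np.degrees(np.arctan2(d[1],d[0])),np.linalg.norm(d))
d=a-c;print('x dir deg',np.degrees(np.arctan2(d[1],d[0])),np.linalg.norm(d))
for q in ((5,470),(62,512)):p('fan',onz('top',T(*q),.126))
E
```

```text
post top [0.5357 0.0838 0.157 ]
post sc [0.5376 0.0831 0.157 ]
peg1 sc [0.5783 0.0564 0.168 ]
peg2 sc [0.5993 0.0206 0.168 ]
pl1 sc [ 0.6136 -0.0194  0.151 ]
pl2 sc [ 0.6354 -0.0569  0.151 ]
BL [0.6827 0.2012 0.1   ]
BR [ 0.809  -0.0138  0.1   ]
FL [0.5225 0.1122 0.1   ]
hinge.105 [ 0.6467 -0.0884  0.11  ]
hinge sc [ 0.6467 -0.088   0.11  ]
y dir deg 120.43857678635088 0.24941992913878847
x dir deg 29.064529336631352 0.1832391713654109
fan [0.5601 0.2219 0.126 ]
fan [0.5366 0.1911 0.126 ]
```

```bash
cat >> h.py <<'E'
H=np.array([.6467,-.088]); TH=30.5
def tote(x,y,H=H,th=TH):
    t=np.radians(th); return H+x*np.array([np.cos(t),np.sin(t)])+y*np.array([-np.sin(t),np.cos(t)])
def plan(p,yaw,n):
    "rows (mm, deg) to TCP p with tool y at azimuth yaw, tool down"
    s=manip.read_state(); R=np.array(s['ee_rot']); q=np.array(s['ee_pos'])
    y=np.radians(yaw); Y=np.array([np.cos(y),np.sin(y),0]); Z=np.array([0,0,-1.]); G=np.c_[np.cross(Y,Z),Y,Z]
    w=cv2.Rodrigues(R.T@G)[0].ravel()/n; dR=cv2.Rodrigues(w)[0]; st=(np.array(p)-q)/n
    print('turn',np.degrees(w).round(2))
    for i in range(n): print((R.T@st*1000).round(1)); R=R@dR
E
python3 - <<'E'
from h import *
c=tote(.015,.14);print(c,tote(.015,.055)); plan([*c,.25],-59.5,14)
E
```

```text
[0.58856907 0.04024116] [ 0.63170983 -0.03299732]
turn [-0.    0.01  9.08]
[-37.8 -25.9  -1.3]
[-41.4 -19.7  -1.4]
[-44.  -12.9  -1.4]
[-45.5  -5.8  -1.4]
[-45.8   1.5  -1.4]
[-45.    8.7  -1.4]
[-43.1  15.7  -1.4]
[-40.   22.3  -1.4]
[-36.   28.3  -1.4]
[-31.1  33.6  -1.4]
[-25.4  38.1  -1.4]
[-19.1  41.7  -1.4]
[-12.3  44.1  -1.4]
[-5.1 45.5 -1.4]
```

>>> servo_tool(
  motion=[
    {"dx": -38, "dy": -26, "dz": -2, "az": 9},
    {"dx": -41, "dy": -20, "dz": -2, "az": 9},
    {"dx": -44, "dy": -13, "dz": -2, "az": 9},
    {"dx": -45, "dy": -6, "dz": -2, "az": 9},
    {"dx": -46, "dy": 1, "dz": -2, "az": 9},
    {"dx": -45, "dy": 9, "dz": -2, "az": 9},
    {"dx": -43, "dy": 16, "dz": -2, "az": 9},
    {"dx": -40, "dy": 22, "dz": -2, "az": 9},
  ],
)

```text
invalid input at $.motion[0]: expected keys dx, dy, dz, ax, ay, az, claw
```

>>> servo_tool(
  motion=[
    {"dx": -36, "dy": 28, "dz": -1, "az": 9},
    {"dx": -31, "dy": 34, "dz": -1, "az": 9},
    {"dx": -25, "dy": 38, "dz": -1, "az": 9},
    {"dx": -19, "dy": 42, "dz": -1, "az": 9},
    {"dx": -12, "dy": 44, "dz": -1, "az": 9},
    {"dx": -5, "dy": 45, "dz": -1, "az": 9},
    {},
    {},
  ],
)

```text
invalid input at $.motion[0]: expected keys dx, dy, dz, ax, ay, az, claw
```

```bash
python3 - <<'E'
from h import *
s=manip.read_state(); print(s['time_s'],s['ee_pos'],np.round(s['qpos'],2),np.round(s['ee_rot'],2).tolist()); c=manip.calibration('wrist')
cv2.imwrite('pics/w1.png',manip.snapshot('wrist'))
import pickle; pickle.dump(c,open('w1.pkl','wb'))
plan([*tote(.015,.14),.25],-59.5,1)
E
```

```text
0.1 [0.23795997 0.57745826 0.23054353] [-1.25  0.41 -0.01  1.6   0.01  1.13 -0.08] [[-0.92, 0.38, -0.0], [0.38, 0.92, -0.0], [-0.0, -0.0, -1.0]]
turn [-3.0000e-02  8.0000e-02  1.2711e+02]
[-528.8 -363.3  -18.8]
```

View pics/w1.png

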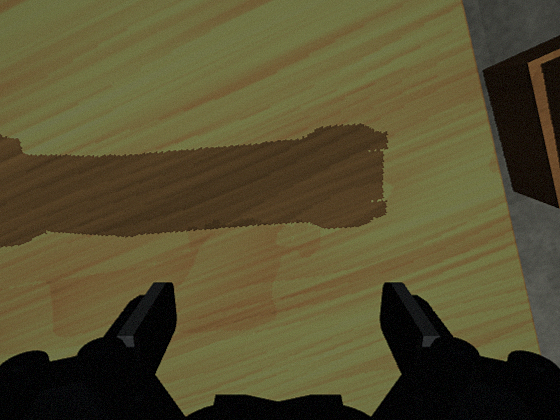

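The moves were refused because every row needs all its keys. The wrist picture shows only bare bench from the start pose, with the fingers at the bottom. I'll resend with full rows.

>>> servo_tool(
  motion=[
    {"dx": -38, "dy": -26, "dz": -2, "ax": 0, "ay": 0, "az": 9, "claw": 85},
    {"dx": -41, "dy": -20, "dz": -2, "ax": 0, "ay": 0, "az": 9, "claw": 85},
    {"dx": -44, "dy": -13, "dz": -2, "ax": 0, "ay": 0, "az": 9, "claw": 85},
    {"dx": -45, "dy": -6, "dz": -2, "ax": 0, "ay": 0, "az": 9, "claw": 85},
    {"dx": -46, "dy": 1, "dz": -2, "ax": 0, "ay": 0, "az": 9, "claw": 85},
    {"dx": -45, "dy": 9, "dz": -2, "ax": 0, "ay": 0, "az": 9, "claw": 85},
    {"dx": -43, "dy": 16, "dz": -2, "ax": 0, "ay": 0, "az": 9, "claw": 85},
    {"dx": -40, "dy": 22, "dz": -2, "ax": 0, "ay": 0, "az": 9, "claw": 85},
  ],
)

```text
time_s: 1.15
ee_pos: [0.4397, 0.2702, 0.2473]
ee_rot: [[0.082, 0.997, -0.0], [0.997, -0.082, 0.0], [0.0, -0.0, -1.0]]
contact_force: [0.1, 0.3, -0.3]
grip_width: 0.0846
grip_force: 0.0
```

>>> servo_tool(
  motion=[
    {"dx": -36, "dy": 28, "dz": -1, "ax": 0, "ay": 0, "az": 9, "claw": 66},
    {"dx": -31, "dy": 34, "dz": -1, "ax": 0, "ay": 0, "az": 9, "claw": 66},
    {"dx": -25, "dy": 38, "dz": -1, "ax": 0, "ay": 0, "az": 9, "claw": 66},
    {"dx": -19, "dy": 42, "dz": -1, "ax": 0, "ay": 0, "az": 9, "claw": 66},
    {"dx": -12, "dy": 44, "dz": -1, "ax": 0, "ay": 0, "az": 9, "claw": 66},
    {"dx": -5, "dy": 45, "dz": -1, "ax": 0, "ay": 0, "az": 9, "claw": 66},
    {"dx": 0, "dy": 0, "dz": 0, "ax": 0, "ay": 0, "az": 0, "claw": 66},
    {"dx": 0, "dy": 0, "dz": 0, "ax": 0, "ay": 0, "az": 0, "claw": 66},
  ],
)

```text
time_s: 2.15
ee_pos: [0.5926, 0.0453, 0.2528]
ee_rot: [[0.851, 0.525, -0.001], [0.525, -0.851, 0.0], [-0.001, -0.001, -1.0]]
contact_force: [0.3, 0.9, -1.0]
grip_width: 0.0661
grip_force: 0.0
```

```bash
python3 - <<'E'
from h import *
s=manip.read_state(); print(s['time_s'],s['ee_pos'],np.round(s['qpos'],2),s['grip_width']); c=manip.calibration('wrist')
cv2.imwrite('pics/w2.png',manip.snapshot('wrist'))
import pickle; pickle.dump(c,open('w2.pkl','wb'))
plan([*tote(.015,.14),.25],-59.5,1)
E
```

```text
2.15 [0.59256913 0.04526506 0.25280793] [-0.63  0.38  0.64  1.68 -0.24  1.16 -0.95] 0.06608596053743115
turn [-0.06  0.03  1.24]
[-6.3  2.8  2.9]
```

View pics/w2.png

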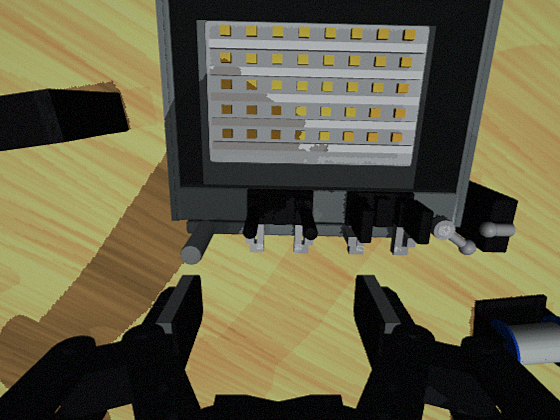

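The wrist view shows the peg tops near (250,231) and (311,236), the post top at (191,256), the plates at about (365,222) and (415,215), and the hinge pin at (444,229). I'll cast rays to refine these.

```bash
python3 - <<'E'
from h import *
import pickle; c=pickle.load(open('w2.pkl','rb'))
def p(l,uv,z):
    q=onz('wrist',uv,z,c); t=np.radians(TH); d=q[:2]-H
    print(l,q.round(4),'tote mm',(1000*np.array([d@[np.cos(t),np.sin(t)],d@[-np.sin(t),np.cos(t)]])).round(1))
p('post',(191,256),.157);p('peg',(250,231),.168);p('peg',(311,236),.168);p('hinge',(444,229),.11)
p('FL rim',(172,220),.1);p('plate',(367,240),.151);p('plate',(425,239),.151)
E
python3 - <<'E'
import cv2
a=cv2.imread('pics/w2.png')[180:280,170:470]
cv2.imwrite('pics/w2c.png',cv2.convertScaleAbs(cv2.resize(a,None,fx=2.6,fy=2.6,interpolation=cv2.INTER_CUBIC),alpha=2.5,beta=15))
E
```

```text
post [0.535  0.0852 0.157 ] tote mm [ -8.3 206. ]
peg [0.5783 0.0598 0.168 ] tote mm [ 16.1 162. ]
peg [0.5971 0.0226 0.168 ] tote mm [ 13.4 120.4]
hinge [ 0.646  -0.0868  0.11  ] tote mm [-0.   1.4]
FL rim [0.527  0.1147 0.1   ] tote mm [ -0.3 235.4]
plate [ 0.6115 -0.0191  0.151 ] tote mm [ 4.6 77.3]
plate [ 0.6345 -0.0549  0.151 ] tote mm [ 6.3 34.7]
```

View pics/w2c.png

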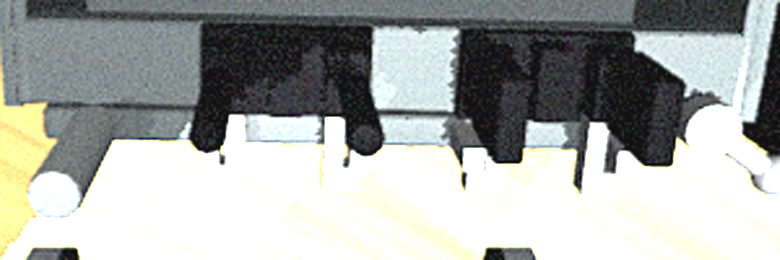

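The measured tops (crop 207,138 and 367,138, so pegs at y = 162 and 120) confirm the model to about 1 mm. I'll centre on the pegs, descend and squeeze.

>>> servo_tool(
  motion=[
    {"dx": -6, "dy": 2.5, "dz": 20, "ax": 0, "ay": 0, "az": 1.2, "claw": 66},
    {"dx": 0, "dy": 0, "dz": 25, "ax": 0, "ay": 0, "az": 0, "claw": 66},
    {"dx": 0, "dy": 0, "dz": 10, "ax": 0, "ay": 0, "az": 0, "claw": 66},
    {"dx": 0, "dy": 0, "dz": 0, "ax": 0, "ay": 0, "az": 0, "claw": 66},
  ],
)

```text
time_s: 2.7
ee_pos: [0.5887, 0.0404, 0.198]
ee_rot: [[0.862, 0.508, -0.001], [0.508, -0.862, 0.0], [-0.001, -0.001, -1.0]]
contact_force: [0.7, -0.4, 0.0]
grip_width: 0.0661
grip_force: 0.0
```

```bash
python3 - <<'E'
from h import *
plan([*tote(.015,.1405),.13],-59.5,1)
E
```

```text
turn [-0.04  0.05  0.  ]
[-0.2 -0.4 68. ]
```

>>> servo_tool(
  motion=[
    {"dx": 0, "dy": 0, "dz": 20, "ax": 0, "ay": 0, "az": 0, "claw": 66},
    {"dx": 0, "dy": 0, "dz": 20, "ax": 0, "ay": 0, "az": 0, "claw": 66},
    {"dx": 0, "dy": 0, "dz": 20, "ax": 0, "ay": 0, "az": 0, "claw": 66},
    {"dx": 0, "dy": 0, "dz": 8, "ax": 0, "ay": 0, "az": 0, "claw": 66},
    {"dx": 0, "dy": 0, "dz": 0, "ax": 0, "ay": 0, "az": 0, "claw": 66},
  ],
)

```text
time_s: 3.32
ee_pos: [0.5894, 0.0397, 0.1307]
ee_rot: [[0.862, 0.506, 0.0], [0.506, -0.862, 0.0], [0.0, 0.0, -1.0]]
contact_force: [-0.6, -0.7, -0.5]
grip_width: 0.066
grip_force: 0.0
```

>>> servo_tool(
  motion=[
    {"dx": 0, "dy": 0, "dz": 0, "ax": 0, "ay": 0, "az": 0, "claw": 52},
    {"dx": 0, "dy": 0, "dz": 0, "ax": 0, "ay": 0, "az": 0, "claw": 46},
    {"dx": 0, "dy": 0, "dz": 0, "ax": 0, "ay": 0, "az": 0, "claw": 40},
    {"dx": 0, "dy": 0, "dz": 0, "ax": 0, "ay": 0, "az": 0, "claw": 34},
    {"dx": 0, "dy": 0, "dz": 0, "ax": 0, "ay": 0, "az": 0, "claw": 28},
    {"dx": 0, "dy": 0, "dz": 0, "ax": 0, "ay": 0, "az": 0, "claw": 28},
    {"dx": 0, "dy": 0, "dz": 0, "ax": 0, "ay": 0, "az": 0, "claw": 28},
    {"dx": 0, "dy": 0, "dz": 0, "ax": 0, "ay": 0, "az": 0, "claw": 28},
  ],
  grip_force=30,
)

```text
time_s: 4.32
ee_pos: [0.5889, 0.0412, 0.1313]
ee_rot: [[0.862, 0.507, -0.001], [0.507, -0.862, 0.003], [0.001, -0.003, -1.0]]
contact_force: [-7.1, 6.5, 13.5]
grip_width: 0.0295
grip_force: 29.2
```

>>> servo_tool(
  motion=[
    {"dx": 0, "dy": 0, "dz": 0, "ax": 0, "ay": 0, "az": 0, "claw": 62},
    {"dx": 0, "dy": 0, "dz": 0, "ax": 0, "ay": 0, "az": 0, "claw": 62},
    {"dx": 0, "dy": 0, "dz": 0, "ax": 0, "ay": 0, "az": 0, "claw": 62},
    {"dx": 0, "dy": 0, "dz": -20, "ax": 0, "ay": 0, "az": 0, "claw": 62},
    {"dx": 0, "dy": 0, "dz": -35, "ax": 0, "ay": 0, "az": 0, "claw": 66},
    {"dx": 0, "dy": 0, "dz": -35, "ax": 0, "ay": 0, "az": 0, "claw": 66},
    {"dx": 0, "dy": 0, "dz": -30, "ax": 0, "ay": 0, "az": 0, "claw": 66},
    {"dx": 0, "dy": 0, "dz": 0, "ax": 0, "ay": 0, "az": 0, "claw": 66},
  ],
)

```text
time_s: 5.32
ee_pos: [0.5906, 0.0389, 0.2526]
ee_rot: [[0.863, 0.506, 0.004], [0.506, -0.863, 0.001], [0.004, 0.002, -1.0]]
contact_force: [0.2, -0.6, -0.9]
grip_width: 0.066
grip_force: 0.0
```

```bash
python3 - <<'E'
from h import *
s=manip.read_state(); print(s['time_s'],s['ee_pos'],s['grip_width']); c=manip.calibration('wrist')
im=manip.snapshot('wrist')
import pickle; pickle.dump(c,open('w3.pkl','wb'))
cv2.imwrite('pics/w3c.png',cv2.convertScaleAbs(cv2.resize(im[180:280,170:470],None,fx=2.6,fy=2.6,interpolation=cv2.INTER_CUBIC),alpha=2.5,beta=15))
plan([*tote(.015,.055),.2],-59.5,1)
E
```

```text
5.325 [0.59055586 0.03889766 0.25255619] 0.06595883857514946
turn [ 0.04 -0.1  -0.11]
[-0.3 83.5 51. ]
```

View pics/w3c.png

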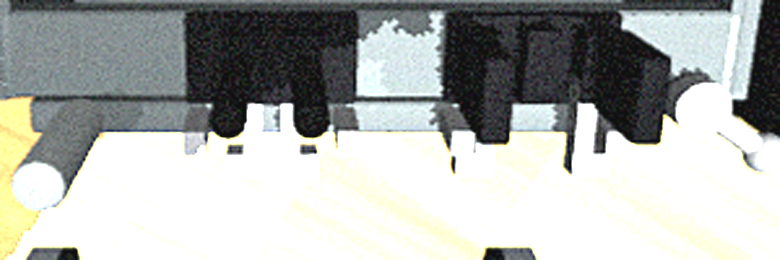

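The peg tops are now 83 crop pixels apart (228 and 311) where they were 160. That is about 22 mm, so the peg catch is fully squeezed. Now the plate catch.

>>> servo_tool(
  motion=[
    {"dx": 0, "dy": 28, "dz": 5, "ax": 0, "ay": 0, "az": 0, "claw": 66},
    {"dx": 0, "dy": 28, "dz": 10, "ax": 0, "ay": 0, "az": 0, "claw": 66},
    {"dx": 0, "dy": 28, "dz": 15, "ax": 0, "ay": 0, "az": 0, "claw": 66},
    {"dx": 0, "dy": 0, "dz": 21, "ax": 0, "ay": 0, "az": 0, "claw": 66},
    {"dx": 0, "dy": 0, "dz": 0, "ax": 0, "ay": 0, "az": 0, "claw": 66},
  ],
)

```text
time_s: 6.0
ee_pos: [0.63, -0.0332, 0.1963]
ee_rot: [[0.863, 0.506, -0.005], [0.506, -0.863, -0.001], [-0.005, -0.002, -1.0]]
contact_force: [-0.2, 0.1, 0.1]
grip_width: 0.0657
grip_force: 0.0
```

```bash
python3 - <<'E'
from h import *
plan([*tote(.015,.0555),.125],-59.5,1)
E
```

```text
turn [-0.13  0.28 -0.13]
[ 1.9  0.4 71.3]
```

>>> servo_tool(
  motion=[
    {"dx": 1, "dy": 0, "dz": 20, "ax": 0, "ay": 0.2, "az": 0, "claw": 66},
    {"dx": 0, "dy": 0, "dz": 20, "ax": 0, "ay": 0, "az": 0, "claw": 66},
    {"dx": 0, "dy": 0, "dz": 20, "ax": 0, "ay": 0, "az": 0, "claw": 66},
    {"dx": 0, "dy": 0, "dz": 11, "ax": 0, "ay": 0, "az": 0, "claw": 66},
    {"dx": 0, "dy": 0, "dz": 0, "ax": 0, "ay": 0, "az": 0, "claw": 66},
  ],
)

```text
time_s: 6.62
ee_pos: [0.6322, -0.0323, 0.1273]
ee_rot: [[0.862, 0.506, 0.001], [0.506, -0.862, 0.002], [0.002, -0.001, -1.0]]
contact_force: [0.3, 0.2, -0.2]
grip_width: 0.0659
grip_force: 0.0
```

>>> servo_tool(
  motion=[
    {"dx": 0, "dy": 0, "dz": 0, "ax": 0, "ay": 0, "az": 0, "claw": 52},
    {"dx": 0, "dy": 0, "dz": 0, "ax": 0, "ay": 0, "az": 0, "claw": 46},
    {"dx": 0, "dy": 0, "dz": 0, "ax": 0, "ay": 0, "az": 0, "claw": 40},
    {"dx": 0, "dy": 0, "dz": 0, "ax": 0, "ay": 0, "az": 0, "claw": 34},
    {"dx": 0, "dy": 0, "dz": 0, "ax": 0, "ay": 0, "az": 0, "claw": 28},
    {"dx": 0, "dy": 0, "dz": 0, "ax": 0, "ay": 0, "az": 0, "claw": 28},
    {"dx": 0, "dy": 0, "dz": 0, "ax": 0, "ay": 0, "az": 0, "claw": 28},
    {"dx": 0, "dy": 0, "dz": 0, "ax": 0, "ay": 0, "az": 0, "claw": 28},
  ],
  grip_force=30,
)

```text
time_s: 7.62
ee_pos: [0.6329, -0.0315, 0.1291]
ee_rot: [[0.862, 0.507, 0.003], [0.507, -0.862, 0.003], [0.005, -0.001, -1.0]]
contact_force: [-4.4, 5.3, 9.6]
grip_width: 0.03
grip_force: 30.0
```

>>> servo_tool(
  motion=[
    {"dx": 0, "dy": 0, "dz": 0, "ax": 0, "ay": 0, "az": 0, "claw": 62},
    {"dx": 0, "dy": 0, "dz": 0, "ax": 0, "ay": 0, "az": 0, "claw": 62},
    {"dx": 0, "dy": 0, "dz": 0, "ax": 0, "ay": 0, "az": 0, "claw": 62},
    {"dx": 0, "dy": 0, "dz": -20, "ax": 0, "ay": 0, "az": 0, "claw": 62},
    {"dx": 0, "dy": 0, "dz": -35, "ax": 0, "ay": 0, "az": 0, "claw": 66},
    {"dx": 0, "dy": 0, "dz": -35, "ax": 0, "ay": 0, "az": 0, "claw": 66},
    {"dx": 0, "dy": 0, "dz": -35, "ax": 0, "ay": 0, "az": 0, "claw": 66},
    {"dx": 0, "dy": 0, "dz": 0, "ax": 0, "ay": 0, "az": 0, "claw": 66},
  ],
)

```text
time_s: 8.62
ee_pos: [0.6341, -0.0334, 0.2579]
ee_rot: [[0.863, 0.506, 0.01], [0.506, -0.863, 0.002], [0.009, 0.003, -1.0]]
contact_force: [0.3, -0.3, -0.4]
grip_width: 0.066
grip_force: 0.0
```

```bash
python3 - <<'E'
from h import *
s=manip.read_state(); print(s['time_s'],s['ee_pos'],s['grip_width']); c=manip.calibration('wrist')
im=manip.snapshot('wrist')
import pickle; pickle.dump(c,open('w4.pkl','wb'))
cv2.imwrite('pics/w4c.png',cv2.convertScaleAbs(cv2.resize(im[170:280,80:400],None,fx=2.5,fy=2.5,interpolation=cv2.INTER_CUBIC),alpha=2.5,beta=15))
plan([*tote(-.008,.2055),.235],30.5,9)
E
```

```text
8.625 [ 0.63405848 -0.0334129   0.25787653] 0.06602559920742399
turn [  0.04  -0.03 -10.01]
[ -2.7 -16.8   2.3]
[  0.2 -17.    2.3]
[  3.2 -16.7   2.3]
[  6.  -15.9   2.3]
[  8.7 -14.6   2.3]
[ 11.1 -12.9   2.3]
[ 13.2 -10.7   2.3]
[14.9 -8.3  2.3]
[16.1 -5.6  2.3]
```

View pics/w4c.png

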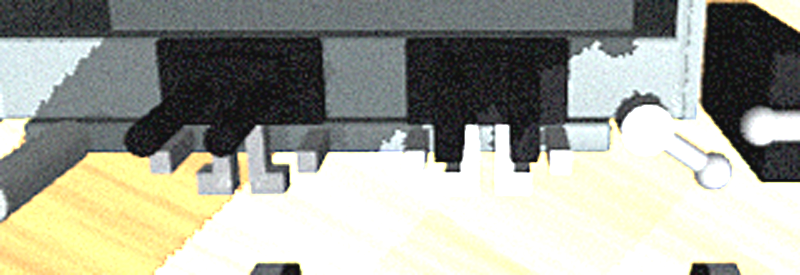

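The plates' front tops are now about 75 crop pixels apart (450 and 525), roughly 21–22 mm, so the plate catch is also fully in. Now I move above the post with the closing line along the tote's x.

>>> servo_tool(
  motion=[
    {"dx": -3, "dy": -17, "dz": 0, "ax": 0, "ay": 0, "az": -10, "claw": 48},
    {"dx": 0, "dy": -17, "dz": 0, "ax": 0, "ay": 0, "az": -10, "claw": 48},
    {"dx": 3, "dy": -17, "dz": 0, "ax": 0, "ay": 0, "az": -10, "claw": 48},
    {"dx": 6, "dy": -16, "dz": 0, "ax": 0, "ay": 0, "az": -10, "claw": 48},
    {"dx": 9, "dy": -15, "dz": 0, "ax": 0, "ay": 0, "az": -10, "claw": 48},
    {"dx": 11, "dy": -13, "dz": 0, "ax": 0, "ay": 0, "az": -10, "claw": 48},
    {"dx": 13, "dy": -11, "dz": 0, "ax": 0, "ay": 0, "az": -10, "claw": 48},
    {"dx": 15, "dy": -8, "dz": 0, "ax": 0, "ay": 0, "az": -10, "claw": 48},
  ],
)

```text
time_s: 9.68
ee_pos: [0.5433, 0.0727, 0.2527]
ee_rot: [[-0.354, 0.935, 0.002], [0.935, 0.354, 0.001], [0.001, 0.002, -1.0]]
contact_force: [-0.5, 0.1, -0.1]
grip_width: 0.0482
grip_force: 0.0
```

>>> servo_tool(
  motion=[
    {"dx": 16, "dy": -6, "dz": 20, "ax": 0, "ay": 0, "az": -10, "claw": 48},
    {"dx": 0, "dy": 0, "dz": 20, "ax": 0, "ay": 0, "az": 0, "claw": 48},
    {"dx": 0, "dy": 0, "dz": 20, "ax": 0, "ay": 0, "az": 0, "claw": 48},
    {"dx": 0, "dy": 0, "dz": 0, "ax": 0, "ay": 0, "az": 0, "claw": 48},
    {"dx": 0, "dy": 0, "dz": 0, "ax": 0, "ay": 0, "az": 0, "claw": 48},
  ],
)

```text
time_s: 10.3
ee_pos: [0.5334, 0.0854, 0.1937]
ee_rot: [[-0.506, 0.863, 0.003], [0.863, 0.506, 0.002], [-0.0, 0.004, -1.0]]
contact_force: [0.5, -0.7, -0.3]
grip_width: 0.0479
grip_force: 0.0
```

```bash
python3 - <<'E'
from h import *
print(manip.read_state()['qpos'])
plan([*tote(-.008,.2055),.12],30.5,1)
E
```

```text
[-0.48609994  0.30528164  0.29575676  1.86706305 -0.10682373  0.98085718
  0.38649337]
turn [ 0.21  0.01 -0.1 ]
[-1.4  1.4 73.7]
```

>>> servo_tool(
  motion=[
    {"dx": -1, "dy": 1, "dz": 20, "ax": 0.2, "ay": 0, "az": 0, "claw": 48},
    {"dx": 0, "dy": 0, "dz": 20, "ax": 0, "ay": 0, "az": 0, "claw": 48},
    {"dx": 0, "dy": 0, "dz": 20, "ax": 0, "ay": 0, "az": 0, "claw": 48},
    {"dx": 0, "dy": 0, "dz": 13, "ax": 0, "ay": 0, "az": 0, "claw": 48},
    {"dx": 0, "dy": 0, "dz": 0, "ax": 0, "ay": 0, "az": 0, "claw": 48},
  ],
)

```text
time_s: 10.92
ee_pos: [0.5344, 0.0851, 0.12]
ee_rot: [[-0.506, 0.862, -0.001], [0.862, 0.506, -0.0], [0.0, -0.001, -1.0]]
contact_force: [0.3, 0.2, 0.8]
grip_width: 0.0476
grip_force: 0.0
```

>>> servo_tool(
  motion=[
    {"dx": 0, "dy": 0, "dz": 0, "ax": 0, "ay": 0, "az": 0, "claw": 30},
    {"dx": 0, "dy": 0, "dz": 0, "ax": 0, "ay": 0, "az": 0, "claw": 20},
    {"dx": 0, "dy": 0, "dz": 0, "ax": 0, "ay": 0, "az": 0, "claw": 10},
    {"dx": 0, "dy": 0, "dz": 0, "ax": 0, "ay": 0, "az": 0, "claw": 5},
    {"dx": 0, "dy": 0, "dz": 0, "ax": 0, "ay": 0, "az": 0, "claw": 5},
    {"dx": 0, "dy": 0, "dz": 0, "ax": 0, "ay": 0, "az": 0, "claw": 5},
  ],
  grip_force=45,
)

```text
time_s: 11.68
ee_pos: [0.5352, 0.0854, 0.1209]
ee_rot: [[-0.506, 0.862, 0.001], [0.862, 0.506, 0.001], [-0.0, 0.001, -1.0]]
contact_force: [-0.9, 0.3, 6.3]
grip_width: 0.015
grip_force: 43.8
```

```bash
cat >> h.py <<'E'
def swing(a0,a1,n,yawstep,k=1.0):
    "rows of an arc about the hinge from gate angle a0 to a1 (rad), yawstep deg ccw per row"
    s=manip.read_state(); R=np.array(s['ee_rot']); q=np.array(s['ee_pos'])
    P=lambda a: np.array([*tote(*(np.array([[np.cos(a),-np.sin(a)],[np.sin(a),np.cos(a)]])@[-.008,.205])),q[2]])
    d=q-P(a0); print('angle off',d.round(4), 'gate est', np.arctan2(*( (q[:2]-H)[::-1]))-np.arctan2(*((P(0)[:2]-H)[::-1])), 'r',np.linalg.norm(q[:2]-H))
    dR=cv2.Rodrigues(np.array([0,0,-np.radians(yawstep)]))[0]
    A=np.linspace(a0,a1,n+1)
    for i in range(n): print((R.T@(P(A[i+1])-P(A[i]))*1000).round(1)); R=R@dR
E
python3 - <<'E'
from h import *
swing(0,1.6,32,2)
E
```

```text
angle off [-0.0005  0.0009  0.    ] gate est -1.8667219074952612e-05 r 0.2061789541881859
[ -0.7 -10.2  -0. ]
[ -0.8 -10.2  -0. ]
[ -1.  -10.2  -0. ]
[ -1.1 -10.2  -0. ]
[ -1.3 -10.2  -0. ]
[ -1.4 -10.2  -0. ]
[ -1.6 -10.1  -0. ]
[ -1.7 -10.1  -0. ]
[ -1.9 -10.1  -0. ]
[ -2.1 -10.   -0. ]
[ -2.2 -10.   -0. ]
[ -2.4 -10.   -0. ]
[-2.5 -9.9 -0. ]
[-2.7 -9.9 -0. ]
[-2.8 -9.9 -0. ]
[-3.  -9.8 -0. ]
[-3.1 -9.8 -0. ]
[-3.2 -9.7 -0. ]
[-3.4 -9.7 -0. ]
[-3.5 -9.6 -0. ]
[-3.7 -9.6 -0. ]
[-3.8 -9.5 -0. ]
[-4.  -9.5 -0. ]
[-4.1 -9.4 -0. ]
[-4.3 -9.3 -0. ]
[-4.4 -9.3 -0. ]
[-4.5 -9.2 -0. ]
[-4.7 -9.1  0. ]
[-4.8 -9.1  0. ]
[-4.9 -9.   0. ]
[-5.1 -8.9  0. ]
[-5.2 -8.8  0. ]
```

The post is gripped (15–16 mm wide). I swing in arcs of eight rows.

>>> servo_tool(
  motion=[
    {"dx": -0.7, "dy": -10.2, "dz": 0, "ax": 0, "ay": 0, "az": -2, "claw": 5},
    {"dx": -0.8, "dy": -10.2, "dz": 0, "ax": 0, "ay": 0, "az": -2, "claw": 5},
    {"dx": -1, "dy": -10.2, "dz": 0, "ax": 0, "ay": 0, "az": -2, "claw": 5},
    {"dx": -1.1, "dy": -10.2, "dz": 0, "ax": 0, "ay": 0, "az": -2, "claw": 5},
    {"dx": -1.3, "dy": -10.2, "dz": 0, "ax": 0, "ay": 0, "az": -2, "claw": 5},
    {"dx": -1.4, "dy": -10.2, "dz": 0, "ax": 0, "ay": 0, "az": -2, "claw": 5},
    {"dx": -1.6, "dy": -10.1, "dz": 0, "ax": 0, "ay": 0, "az": -2, "claw": 5},
    {"dx": -1.7, "dy": -10.1, "dz": 0, "ax": 0, "ay": 0, "az": -2, "claw": 5},
  ],
)

```text
time_s: 12.68
ee_pos: [0.4768, 0.0294, 0.1209]
ee_rot: [[-0.726, 0.688, 0.003], [0.688, 0.726, 0.002], [-0.001, 0.003, -1.0]]
contact_force: [1.8, 2.6, 2.9]
grip_width: 0.015
grip_force: 44.0
```

```bash
python3 - <<'E'
from h import *
swing(.4,.4,1,0)
E
```

```text
angle off [-0.0005  0.0016  0.    ] gate est 0.3948667422537717 r 0.20652501226096118
[0. 0. 0.]
```

>>> servo_tool(
  motion=[
    {"dx": -1.9, "dy": -10.1, "dz": 0, "ax": 0, "ay": 0, "az": -2, "claw": 5},
    {"dx": -2.1, "dy": -10, "dz": 0, "ax": 0, "ay": 0, "az": -2, "claw": 5},
    {"dx": -2.2, "dy": -10, "dz": 0, "ax": 0, "ay": 0, "az": -2, "claw": 5},
    {"dx": -2.4, "dy": -10, "dz": 0, "ax": 0, "ay": 0, "az": -2, "claw": 5},
    {"dx": -2.5, "dy": -9.9, "dz": 0, "ax": 0, "ay": 0, "az": -2, "claw": 5},
    {"dx": -2.7, "dy": -9.9, "dz": 0, "ax": 0, "ay": 0, "az": -2, "claw": 5},
    {"dx": -2.8, "dy": -9.9, "dz": 0, "ax": 0, "ay": 0, "az": -2, "claw": 5},
    {"dx": -3, "dy": -9.8, "dz": 0, "ax": 0, "ay": 0, "az": -2, "claw": 5},
  ],
)

```text
time_s: 13.68
ee_pos: [0.4443, -0.0469, 0.1208]
ee_rot: [[-0.887, 0.461, 0.0], [0.461, 0.887, 0.0], [-0.0, 0.001, -1.0]]
contact_force: [-1.9, 1.7, 7.5]
grip_width: 0.0151
grip_force: 44.5
```

>>> servo_tool(
  motion=[
    {"dx": -3.1, "dy": -9.8, "dz": 0, "ax": 0, "ay": 0, "az": -2, "claw": 5},
    {"dx": -3.2, "dy": -9.7, "dz": 0, "ax": 0, "ay": 0, "az": -2, "claw": 5},
    {"dx": -3.4, "dy": -9.7, "dz": 0, "ax": 0, "ay": 0, "az": -2, "claw": 5},
    {"dx": -3.5, "dy": -9.6, "dz": 0, "ax": 0, "ay": 0, "az": -2, "claw": 5},
    {"dx": -3.7, "dy": -9.6, "dz": 0, "ax": 0, "ay": 0, "az": -2, "claw": 5},
    {"dx": -3.8, "dy": -9.5, "dz": 0, "ax": 0, "ay": 0, "az": -2, "claw": 5},
    {"dx": -4, "dy": -9.5, "dz": 0, "ax": 0, "ay": 0, "az": -2, "claw": 5},
    {"dx": -4.1, "dy": -9.4, "dz": 0, "ax": 0, "ay": 0, "az": -2, "claw": 5},
  ],
)

```text
time_s: 14.68
ee_pos: [0.4444, -0.1284, 0.1208]
ee_rot: [[-0.98, 0.199, 0.0], [0.199, 0.98, 0.0], [-0.0, 0.0, -1.0]]
contact_force: [-2.1, 1.0, 9.1]
grip_width: 0.0146
grip_force: 44.6
```

```bash
python3 - <<'E'
from h import *
s=manip.read_state(); print(s['qpos'])
swing(1.2,1.58,8,2)
E
```

```text
[ 0.01182998  0.27665681  0.19499283  2.10827127 -0.07729982  0.76272215
  1.62588972]
angle off [-0.0012  0.0004  0.    ] gate est -5.086352789778237 r 0.20627535259451343
[-4.  -8.9 -0. ]
[-4.1 -8.8 -0. ]
[-4.2 -8.8 -0. ]
[-4.3 -8.7 -0. ]
[-4.5 -8.7 -0. ]
[-4.6 -8.6 -0. ]
[-4.7 -8.5 -0. ]
[-4.8 -8.5 -0. ]
```

>>> servo_tool(
  motion=[
    {"dx": -4, "dy": -8.9, "dz": 0, "ax": 0, "ay": 0, "az": -2, "claw": 5},
    {"dx": -4.1, "dy": -8.8, "dz": 0, "ax": 0, "ay": 0, "az": -2, "claw": 5},
    {"dx": -4.2, "dy": -8.8, "dz": 0, "ax": 0, "ay": 0, "az": -2, "claw": 5},
    {"dx": -4.3, "dy": -8.7, "dz": 0, "ax": 0, "ay": 0, "az": -2, "claw": 5},
    {"dx": -4.5, "dy": -8.7, "dz": 0, "ax": 0, "ay": 0, "az": -2, "claw": 5},
    {"dx": -4.6, "dy": -8.6, "dz": 0, "ax": 0, "ay": 0, "az": -2, "claw": 5},
    {"dx": -4.7, "dy": -8.5, "dz": 0, "ax": 0, "ay": 0, "az": -2, "claw": 5},
    {"dx": -4.8, "dy": -8.5, "dz": 0, "ax": 0, "ay": 0, "az": -2, "claw": 5},
  ],
)

```text
time_s: 15.68
ee_pos: [0.4738, -0.2001, 0.1208]
ee_rot: [[-0.997, -0.079, 0.0], [-0.079, 0.997, 0.0], [-0.0, 0.0, -1.0]]
contact_force: [-1.9, 1.3, 9.7]
grip_width: 0.0146
grip_force: 44.6
```

>>> servo_tool(
  motion=[
    {"dx": 0, "dy": 0, "dz": 0, "ax": 0, "ay": 0, "az": 0, "claw": 5},
    {"dx": 0, "dy": 0, "dz": 0, "ax": 0, "ay": 0, "az": 0, "claw": 5},
    {"dx": 0, "dy": 0, "dz": 0, "ax": 0, "ay": 0, "az": 0, "claw": 5},
    {"dx": 0, "dy": 0, "dz": 0, "ax": 0, "ay": 0, "az": 0, "claw": 5},
  ],
)

```text
time_s: 16.18
ee_pos: [0.4738, -0.2, 0.1209]
ee_rot: [[-0.997, -0.077, 0.001], [-0.077, 0.997, 0.0], [-0.001, -0.0, -1.0]]
contact_force: [-1.8, 2.2, 8.8]
grip_width: 0.0149
grip_force: 44.4
```

```bash
python3 - <<'E'
from h import *
swing(1.57,1.57,1,0)
im=manip.snapshot('scene')
cv2.imwrite('pics/s2.png',cv2.convertScaleAbs(cv2.resize(im[110:320,90:430],None,fx=2.3,fy=2.3,interpolation=cv2.INTER_CUBIC),alpha=1.6))
E
```

```text
angle off [-0.0003 -0.0012  0.    ] gate est -4.709160979844857 r 0.2060255729276099
[0. 0. 0.]
```

View pics/s2.png

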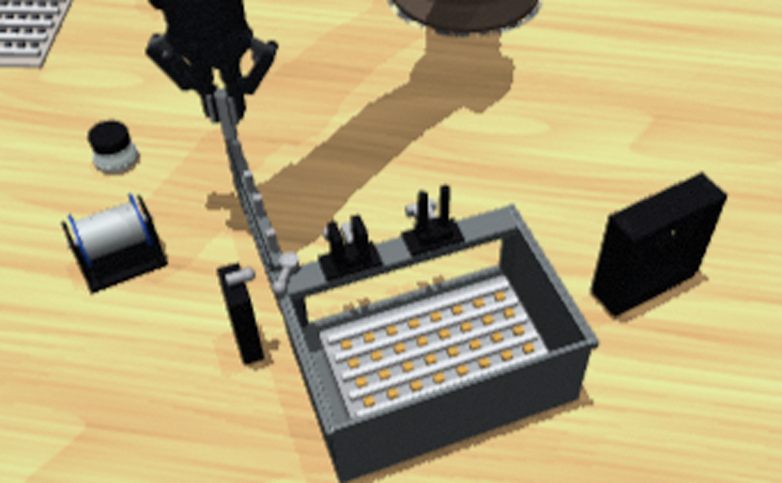

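The gate points from the hinge (285,270) to the gripper on the post (220,100), square to the tote's front at about 1.574 rad. The spool, jar and fan stand where they were. Handing in.

```bash
python3 -c "
from station import manip
print(manip.close_job())"
```

```text
the job is handed in; nothing more can be done
None
```

I squeezed the peg catch fully in, then the plate catch, and swung the gate to about 1.57 rad; the job is handed in at about 16 s, with the arm still gripping the post and the spool, fan and jar untouched.

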